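Set and clamp the sliding jaw of a circuit-board vise

TASK

Set the board vise for the next circuit board: push its sliding jaw along its slots until the red pointer lines up with the yellow mark (not the green one), then swing the red clamp lever clockwise until it is firmly tight, without forcing it, so that the jaw stays locked on the mark. Let go of everything and leave the things lying around on the bench where they are.

Things in the scene. Friction and masses are not known exactly. Their poses are not given: they have to be found in the camera images.
- vise: Board vise fixed to the bench: blue bed, 20 mm high, x = -85 to +95, y = -105 to +275 mm from its origin on the bench under the clamp lever's axis. +y is the slide direction. Fixed jaw (120 wide, top 80 mm over the bench): inner face at y = +253. Guide bolt at x = 0, y = +90: head 20 mm across, its top 32.5 mm over the bench.
- flange_top (a point): Centre of the top edge, 70 mm over the bench, of the sliding jaw's upright flange: 120 mm wide (x), 10 thick (y), 50 high, at x = 0 of the vise. The slots let it move between vise y = about 110 and 180 mm; it starts near 145. While the clamp is loose, a few newtons on either face of the flange slide it.
- jaw: The sliding jaw, aluminium, about 0.6 kg: a plate 200 mm long (y), 52 wide, 6 thick lying on the bed, with two slots in line over the guide bolt and the clamp stud (1.5 mm play each side), the flange at its +y end. Cannot be lifted out. Origin 50 mm below flange_top; axes parallel to the vise's.
- jaw_pointer (a point): Tip region of the red pointer, 4 mm wide, that sticks out of the +x end of the flange just above the bed; 70 mm from the flange's centre along x, at the flange's mid-thickness (same y in the jaw's frame).
- mark_yellow: Yellow line painted on the black scale strip of the bed, 28 mm long (x) and 6 mm wide (y); origin at its centre, 76 mm from the vise's centre line; axes parallel to the vise's. The pointer must end at the same y. It may lie on either side of the jaw's start.
- mark_green: Green line of the same size on the same strip: another board's mark, to be ignored.
- clamp: Clamp stud through the jaw's other slot, fixed in the vise; origin on the lever's vertical axis, at vise x = y = 0, 20 to 24 mm over the bench (its height differs from vise to vise).
- lever_end (a point): Point in the red clamp lever, 85 mm from its axis, at half its height. The lever is a level bar 14 mm wide and 20 mm high that reaches 96 mm out from the axis; its underside is 36 mm above the clamp's origin. Hub: 28 mm diameter.
- lever (a joint): Lever angle, rad: 0 = along the vise's +x, grows clockwise seen from above (1.57 = along -y); starts at 0 to 0.4; end stop 3.4. Loose, it turns with under 4 N at its end and stays where left. The pad meets the jaw somewhere between 0.5 and 1.6; then the push needed climbs by about 2 N per 0.1 rad: firmly tight at 8 to 12 N, forced beyond 20 N.
- pad: Dark steel pressure pad, 34 x 30 x 5 mm, under the lever's hub; it presses the jaw's plate down when the lever is tightened.
- board: Bystander: green circuit board, 100 x 130 mm, lying loose.
- meter: Bystander: yellow hand meter, 150 x 80 x 38 mm, lying loose.
- driver: Bystander: screwdriver with orange handle, 180 mm long, lying loose.
Mind the look-alikes: they are no part of the job. There is more than one size of the jaw; the one meant has the size given above.

How it is judged:
By the outcome, as a careful person would: the job done as asked, in the order asked, and still so for the second after the job is handed in, with the robot touching nothing.
It also fails if it takes over 56 s, if anything falls off the work surface, if the arm or the gripper's body presses on something with over 40 N, if the wrist force passes 120 N, or if a joint passes its speed limit or range.

ROBOT

A 7-joint arm with a two-finger parallel gripper is mounted at the origin on the work surface. World frame = base frame: x ahead of the robot, y to its left, z up, the work surface at z = 0. Lengths are in mm, angles in rad, forces in N, time in s.
With the tool pointing down it reaches from about 400 to 875 mm from the base axis. Payload 6.5 kg.
Tool frame: the origin (TCP) lies at the very end of the fingers, on their centre line; the grasp point (between the pads) lies 19 mm behind it; z points along the fingers, y is the line along which they close (so a half turn about z gives the same grasp; the last joint's range is limited). The gripper opens to 88 mm and grips with 3 to 60 N. Pads are 18 mm wide; open, the fingers measure 123 mm over their backs; the gripper's body (75 mm by 187 mm) begins 45 mm behind the grasp point.
Start: joints at [1.06, 0.536, -0.004, 1.538, 0.003, 1.067, -0.071], TCP at [279.675, -586.747, 238.716] pointing down, gripper open.
Joint ranges: [-2.7, 2.7], [-0.37, 2.16], [-1.27, 1.26], [0.24, 2.4], [-1.31, 4.45], [0.19, 1.91], [-2.76, 2.76]. Speed limits (rad/s): [2.39, 2.39, 3.14, 3.14, 3.14, 3.14, 3.14].

INTERFACE

Orientations are given as a rotation vector (axis times angle).
In Python, from station import observe, snapshot, camera_params, finish_job gives the robot as it stands.
- The arm moves only by the tool jog_arm, never from a script. Its argument "targets" is a list of rows, each an object of numbers: "dx", "dy", "dz": the shift along the tool's x, y, z in m; "rx", "ry", "rz": the turn, a rotation vector about the tool's x, y, z in rad; "fingers": the closure, from 0 (fully open) to 1 (shut). A call has 1 to 20 rows; each row shifts and turns the commanded pose from where the row before left it, along the tool's axes as they then stand; what a row does not reach is not made up. A row lasts 1/8 s, in which the tool goes at most 62.5 mm and 10.7 degrees, less where a joint would pass 70% of its speed; a pose out of reach is approached as far as the arm can. A call is refused whole if a number of a shift passes 0.0625 or a number of a turn 0.188, either way. A call with a gripper value outside its range is refused whole. The fingers move at their own pace and stop on an object; the grip force is fixed at half the most. Time passes only in rows, so rows that do not move let the fingers close. It gives the time, the measured TCP pose, the force, the opening and the grip force at its end, in the units of the state.
- observe(): the state, without advancing time (a new reading comes with each control period).
- snapshot(name): name is "scene" or "top" or "wrist"; returns the picture (420x560x3 uint8, red, green, blue); there is no depth.
- camera_params(name): a dict with "fx", "fy", "cx", "cy" (pixels), "extrinsics" (4x4, takes a point from camera to world coordinates); the wrist camera has in their place "mount" (4x4, takes a point from camera to tool coordinates, whose origin is the TCP and whose axes are the flange's). Camera axes: x right, y down, z forward; pixel columns grow to the right and rows downward; lengths in mm; the calibration is good to about 2 mm. A picture is of the moment at which its call begins: read the wrist's pose just before it. camera_params takes no time and is no camera call.
- finish_job(): hands the job in; it is judged then, once.
The state is a dict: "time_s": time; "joint_positions": joint angles; "qd": joint speeds; "joint_torque": joint torques, N m; "ee_pos": TCP position; "ee_rot": TCP orientation; "force": force on the tool from outside, world axes, zero at the start; "ft_torque": the same for the moment, N m; "width": finger opening in mm; "finger_force": force on a finger pad.
Only numpy, scipy, OpenCV 4.12 (cv2) and the standard library are available. Lean on these libraries where they do the work, as an engineer would, in place of code of your own. Each camera call takes 0.05 s, during which the arm holds its last target. There are 200 camera calls.

## Working session

There is one attempt and no reset: what is moved stays moved. The work goes in short steps, Python scripts to look and compute and a tool call to move; the robot and the scene stay as the last step left them, time stands still between calls to the robot, and variables do not carry over. Pictures are saved under pics/ and viewed, at most 10 in all, crops included, and the job is handed in when it is done.

Besides the shell and the picture viewer there is one more tool, called after ">>>" by a JSON object that holds its "fn" and its "kwargs", one argument or row to a line. jog_arm: Moves the arm, as the interface text tells. Its arguments: {"type":"object","properties":{"targets":{"type":"array"}},"required":["targets"]}

```bash
mkdir -p pics
python3 - <<'E'
from station import *
import cv2,numpy as np
for n in("scene","top"):
    im=snapshot(n); cv2.imwrite(f"pics/{n}0.png",im[:,:,::-1])
    p=camera_params(n); print(n,p["fx"],p["cx"],p["cy"],np.round(p["extrinsics"],3).tolist())
p=camera_params("wrist");print({k:np.round(v,3).tolist() for k,v in p.items()})
print(observe())
E
```

```text
scene 535.2672017514856 277.82074768213096 201.91459935028283 [[-0.716, 0.618, -0.324, 925.986], [0.698, 0.626, -0.348, 469.515], [-0.012, -0.476, -0.88, 1174.017], [0.0, 0.0, 0.0, 1.0]]
top 500.25800967832953 269.2365715290085 210.27886555889253 [[-0.001, -0.994, 0.111, 379.25], [-1.0, 0.003, 0.021, -5.594], [-0.022, -0.111, -0.994, 1373.578], [0.0, 0.0, 0.0, 1.0]]
{'fx': 323.57, 'fy': 323.57, 'cx': 278.025, 'cy': 212.247, 'mount': [[-0.002, -0.96, -0.281, 73.343], [1.0, -0.002, -0.001, -0.563], [0.0, -0.281, 0.96, -146.28], [0.0, 0.0, 0.0, 1.0]]}
{'time_s': 0.1, 'joint_positions': array([ 1.05978978,  0.53708743, -0.00439956,  1.53872842,  0.00261436,
        1.06732764, -0.07119714]), 'qd': array([-0.00087918, -0.00327844,  0.00066606, -0.00328036,  0.00108863,
       -0.0007992 , -0.00025359]), 'joint_torque': array([ 2.16598462e-03, -5.72082996e+01,  9.93645228e-01, -2.52232254e+01,
       -5.61516371e-02,  1.34469467e-02,  8.11181121e-05]), 'ee_pos': array([ 279.41483639, -586.27991527,  237.94690433]), 'ee_rot': array([-3.06276693e+00, -6.92704068e-01,  7.57818292e-04]), 'force': array([-0.38973356,  0.11648312, -0.4094394 ]), 'ft_torque': array([-0.02273959,  0.02427257, -0.02222285]), 'finger_force': 0.0, 'width': 88.04694798461657}
```

View pics/top0.png

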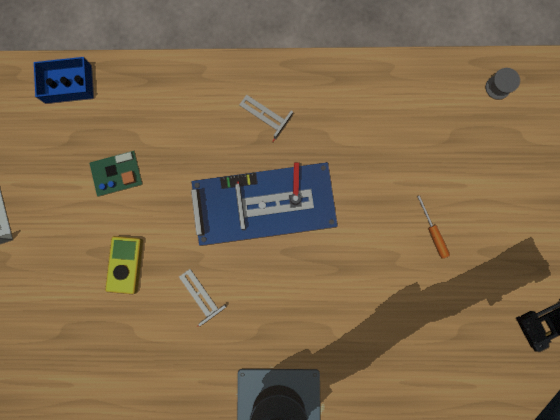

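View pics/scene0.png

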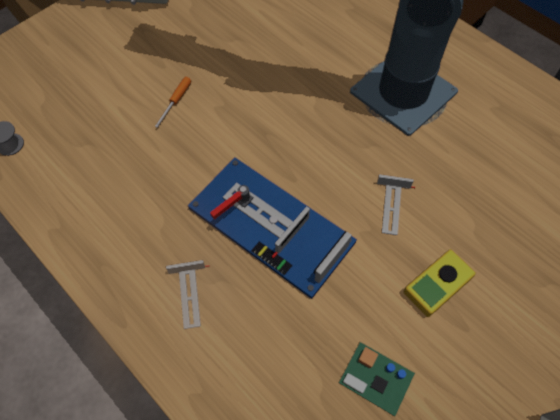

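The top view shows the blue bed with its hub at (296,199). The lever points up the image (+x), the flange is at (240,205) and the fixed jaw is at the left (+y). On the strip, green is at about (228,182) and yellow at about (249,180), so yellow lies toward −y of the pointer. The next step is to measure these.

```bash
cat > h.py <<'E'
from station import *
import cv2,numpy as np
from scipy.spatial.transform import Rotation as R
def cam(n):
    p=camera_params(n)
    if n=="wrist":
        o=observe();T=np.eye(4);T[:3,:3]=R.from_rotvec(o["ee_rot"]).as_matrix();T[:3,3]=o["ee_pos"];E=T@p["mount"]
    else:E=p["extrinsics"]
    return p,np.array(E)
def ray(c,px,z):
    p,E=c;d=E[:3,:3]@[(px[0]-p["cx"])/p["fx"],(px[1]-p["cy"])/p["fy"],1];return E[:3,3]+d*(z-E[2,3])/d[2]
def blobs(im,name,amin=4,roi=None):
    h=cv2.cvtColor(im,cv2.COLOR_RGB2HSV)
    L=dict(red=[((0,130,60),(6,255,255)),((174,130,60),(180,255,255))],yellow=[((22,120,80),(35,255,255))],green=[((45,120,60),(75,255,255))],blue=[((100,120,40),(125,255,255))])[name]
    m=sum(cv2.inRange(h,*l) for l in L)
    n,l,s,c=cv2.connectedComponentsWithStats(m)
    return [(np.round(c[i],1),s[i].tolist(),l==i) for i in range(1,n) if s[i][4]>=amin]
E
python3 - <<'E'
from h import *
im=snapshot("top");c=cam("top")
for n,z in(("red",67),("yellow",20),("green",20)):
    for b in blobs(im,n):
        if 180<b[0][0]<340 and 150<b[0][1]<250: print(n,b[0],b[1],np.round(ray(c,b[0],z)))
b=max(blobs(im,"blue",500),key=lambda b:b[1][4] if 180<b[0][0]<340 else 0)
cs=cv2.findContours(b[2].astype(np.uint8),0,2)[0];r=cv2.minAreaRect(max(cs,key=cv2.contourArea))
P=np.array([ray(c,q,20) for q in cv2.boxPoints(r)]);print(r,np.round(P),np.linalg.norm(P-np.roll(P,1,0),axis=1))
cv2.imwrite("pics/c1.png",cv2.resize(im[150:260,180:340],(800,550),interpolation=2)[:,:,::-1])
E
```

```text
red [295.8 178.5] [293, 162, 6, 33, 166] [610. -48.  67.]
red [237.5 181.5] [237, 181, 2, 2, 4] [602. 106.  67.]
yellow [248.1 179.3] [247, 175, 4, 10, 29] [616.  81.  20.]
green [228.1 182.1] [227, 178, 3, 9, 17] [609. 136.  20.]
((263.19232177734375, 203.46437072753906), (64.06593322753906, 138.03851318359375), 82.16447448730469) [[ 612.  240.   20.]
 [ 663. -136.   20.]
 [ 488. -157.   20.]
 [ 438.  213.   20.]] [176.39690997 379.38353978 176.08251177 373.88909496]
```

View pics/c1.png

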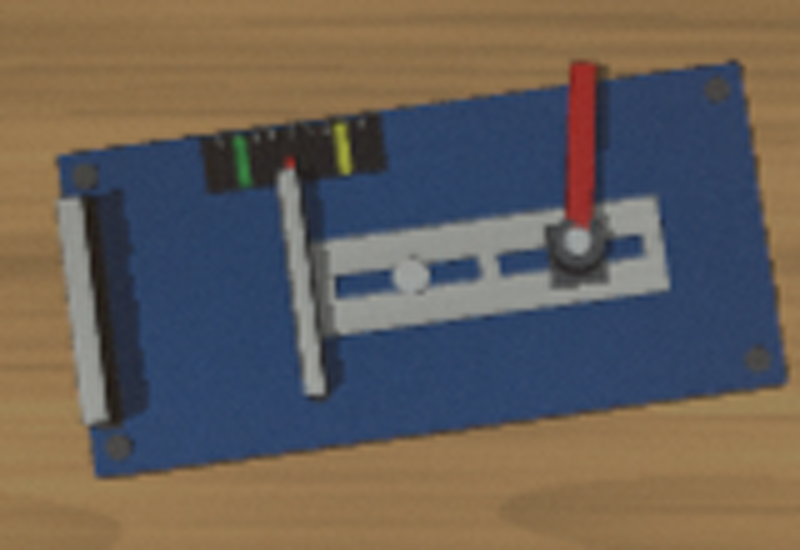

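Vise frame: yaw is about 0.134 rad and the origin is near (555,-45). The jaw has to go about 30 mm toward −y. I'll move above the flange with the tool aligned.

>>> {"fn": "jog_arm", "kwargs": {
  "targets": [
    {"rz": 0.155},
    {"rz": 0.154},
    {"dx": 0.0192,"dy": -0.0358,"dz": 0.002},
    {"dx": 0.0192,"dy": -0.0358,"dz": 0.002},
    {"dx": 0.0192,"dy": -0.0358,"dz": 0.002},
    {"dx": 0.0192,"dy": -0.0358,"dz": 0.002},
    {"dx": 0.0192,"dy": -0.0358,"dz": 0.002},
    {"dx": 0.0192,"dy": -0.0358,"dz": 0.002},
    {"dx": 0.0192,"dy": -0.0358,"dz": 0.002},
    {"dx": 0.0192,"dy": -0.0358,"dz": 0.002},
    {"dx": 0.0192,"dy": -0.0358,"dz": 0.002},
    {"dx": 0.0192,"dy": -0.0358,"dz": 0.002},
    {"dx": 0.0192,"dy": -0.0358,"dz": 0.002},
    {"dx": 0.0192,"dy": -0.0358,"dz": 0.002},
    {"dx": 0.0192,"dy": -0.0358,"dz": 0.002},
    {"dx": 0.0192,"dy": -0.0358,"dz": 0.002},
    {"dx": 0.0192,"dy": -0.0358,"dz": 0.002},
    {"dx": 0.0192,"dy": -0.0358,"dz": 0.002},
    {"dx": 0.0192,"dy": -0.0358,"dz": 0.002},
    {"dx": 0}
  ]
}}

```text
invalid input
```

>>> {"fn": "jog_arm", "kwargs": {
  "targets": [
    {"dx": 0.0,"dy": 0.0,"dz": 0.0,"rx": 0.0,"ry": 0.0,"rz": 0.155,"fingers": 0.0},
    {"dx": 0.0,"dy": 0.0,"dz": 0.0,"rx": 0.0,"ry": 0.0,"rz": 0.154,"fingers": 0.0}
  ]
}}

```text
time_s: 0.4
ee_pos: [279.5, -586.5, 238.3]
ee_rot: [-3.134, -0.205, 0.0]
force: [0.1, -0.1, -0.3]
width: 87.8
finger_force: 0.0
```

>>> {"fn": "jog_arm", "kwargs": {
  "targets": [
    {"dx": 0.0192,"dy": -0.0358,"dz": 0.002,"rx": 0,"ry": 0,"rz": 0,"fingers": 0},
    {"dx": 0.0192,"dy": -0.0358,"dz": 0.002,"rx": 0,"ry": 0,"rz": 0,"fingers": 0},
    {"dx": 0.0192,"dy": -0.0358,"dz": 0.002,"rx": 0,"ry": 0,"rz": 0,"fingers": 0},
    {"dx": 0.0192,"dy": -0.0358,"dz": 0.002,"rx": 0,"ry": 0,"rz": 0,"fingers": 0},
    {"dx": 0.0192,"dy": -0.0358,"dz": 0.002,"rx": 0,"ry": 0,"rz": 0,"fingers": 0},
    {"dx": 0.0192,"dy": -0.0358,"dz": 0.002,"rx": 0,"ry": 0,"rz": 0,"fingers": 0},
    {"dx": 0.0192,"dy": -0.0358,"dz": 0.002,"rx": 0,"ry": 0,"rz": 0,"fingers": 0},
    {"dx": 0.0192,"dy": -0.0358,"dz": 0.002,"rx": 0,"ry": 0,"rz": 0,"fingers": 0},
    {"dx": 0.0192,"dy": -0.0358,"dz": 0.002,"rx": 0,"ry": 0,"rz": 0,"fingers": 0},
    {"dx": 0.0192,"dy": -0.0358,"dz": 0.002,"rx": 0,"ry": 0,"rz": 0,"fingers": 0},
    {"dx": 0.0192,"dy": -0.0358,"dz": 0.002,"rx": 0,"ry": 0,"rz": 0,"fingers": 0},
    {"dx": 0.0192,"dy": -0.0358,"dz": 0.002,"rx": 0,"ry": 0,"rz": 0,"fingers": 0},
    {"dx": 0.0192,"dy": -0.0358,"dz": 0.002,"rx": 0,"ry": 0,"rz": 0,"fingers": 0},
    {"dx": 0.0192,"dy": -0.0358,"dz": 0.002,"rx": 0,"ry": 0,"rz": 0,"fingers": 0},
    {"dx": 0.0192,"dy": -0.0358,"dz": 0.002,"rx": 0,"ry": 0,"rz": 0,"fingers": 0},
    {"dx": 0.0192,"dy": -0.0358,"dz": 0.002,"rx": 0,"ry": 0,"rz": 0,"fingers": 0},
    {"dx": 0.0192,"dy": -0.0358,"dz": 0.002,"rx": 0,"ry": 0,"rz": 0,"fingers": 0},
    {"dx": 0.0192,"dy": -0.0358,"dz": 0.002,"rx": 0,"ry": 0,"rz": 0,"fingers": 0},
    {"dx": 0,"dy": 0,"dz": 0,"rx": 0,"ry": 0,"rz": 0,"fingers": 0},
    {"dx": 0,"dy": 0,"dz": 0,"rx": 0,"ry": 0,"rz": 0,"fingers": 0}
  ]
}}

```text
time_s: 2.9
ee_pos: [534.4, 97.7, 202.3]
ee_rot: [3.134, 0.213, -0.002]
force: [-0.9, -0.9, -0.7]
width: 88.3
finger_force: 0.0
```

Run:
```python
from h import *
c=cam("wrist");im=snapshot("wrist")
print(observe()["ee_pos"],observe()["joint_positions"])
for n,z in(("red",26),("yellow",20),("green",20)):
    for b in blobs(im,n,30): print(n,b[0],b[1],np.round(ray(c,b[0],z),1))
cv2.imwrite("pics/w1.png",im[:,:,::-1])
```

```text
[534.50803119  97.13345867 202.49466682] [-0.08255757  0.41187629 -0.22891177  1.84560328  0.1173334   0.89800517
 -1.80267085]
red [462. 136.] [435, 84, 57, 111, 2728] [613.3 -71.2  26. ]
red [276.4 117.9] [273, 110, 8, 18, 108] [606.  109.8  26. ]
yellow [307.2 109.1] [303, 94, 9, 32, 245] [618.1  81.3  20. ]
yellow [ 11.  245.4] [0, 220, 27, 53, 1101] [435.1 379.1  20. ]
green [ 1.7 69.4] [0, 59, 6, 17, 60] [615.  370.5  20. ]
green [249.4 108.8] [245, 94, 9, 31, 229] [610.9 136.8  20. ]
```

View pics/w1.png

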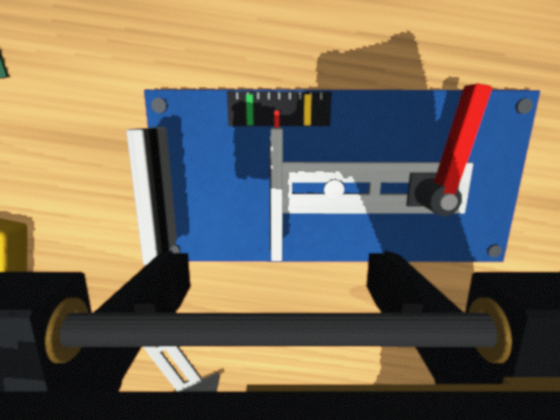

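The wrist view shows the pointer at (276,118), yellow at (307,109), green at (249,109), the flange vertical at column 277, and the lever and hub at right. The pointer needs −29.8 mm along vise y. Next I descend astride the flange and grip it.

>>> {"fn": "jog_arm", "kwargs": {
  "targets": [
    {"dx": 0,"dy": -0.0032,"dz": 0.02,"rx": 0,"ry": 0,"rz": 0,"fingers": 0},
    {"dx": 0,"dy": 0,"dz": 0.024,"rx": 0,"ry": 0,"rz": 0,"fingers": 0},
    {"dx": 0,"dy": 0,"dz": 0.024,"rx": 0,"ry": 0,"rz": 0,"fingers": 0},
    {"dx": 0,"dy": 0,"dz": 0.024,"rx": 0,"ry": 0,"rz": 0,"fingers": 0},
    {"dx": 0,"dy": 0,"dz": 0.024,"rx": 0,"ry": 0,"rz": 0,"fingers": 0},
    {"dx": 0,"dy": 0,"dz": 0.024,"rx": 0,"ry": 0,"rz": 0,"fingers": 0},
    {"dx": 0,"dy": 0,"dz": 0.014,"rx": 0,"ry": 0,"rz": 0,"fingers": 0},
    {"dx": 0,"dy": 0,"dz": 0.01,"rx": 0,"ry": 0,"rz": 0,"fingers": 0},
    {"dx": 0,"dy": 0,"dz": 0,"rx": 0,"ry": 0,"rz": 0,"fingers": 0.4},
    {"dx": 0,"dy": 0,"dz": 0,"rx": 0,"ry": 0,"rz": 0,"fingers": 0.6},
    {"dx": 0,"dy": 0,"dz": 0,"rx": 0,"ry": 0,"rz": 0,"fingers": 0.75},
    {"dx": 0,"dy": 0,"dz": 0,"rx": 0,"ry": 0,"rz": 0,"fingers": 0.85},
    {"dx": 0,"dy": 0,"dz": 0,"rx": 0,"ry": 0,"rz": 0,"fingers": 0.92},
    {"dx": 0,"dy": 0,"dz": 0,"rx": 0,"ry": 0,"rz": 0,"fingers": 1},
    {"dx": 0,"dy": 0,"dz": 0,"rx": 0,"ry": 0,"rz": 0,"fingers": 1},
    {"dx": 0,"dy": 0,"dz": 0,"rx": 0,"ry": 0,"rz": 0,"fingers": 1}
  ]
}}

```text
time_s: 4.95
ee_pos: [534.4, 100.9, 38.7]
ee_rot: [3.133, 0.213, -0.0]
force: [-0.2, -4.6, 0.7]
width: 10.5
finger_force: 1.7
```

>>> {"fn": "jog_arm", "kwargs": {
  "targets": [
    {"dx": 0,"dy": 0,"dz": 0,"rx": 0,"ry": 0,"rz": 0,"fingers": 1},
    {"dx": 0,"dy": 0,"dz": 0,"rx": 0,"ry": 0,"rz": 0,"fingers": 1},
    {"dx": 0,"dy": 0.004,"dz": 0,"rx": 0,"ry": 0,"rz": 0,"fingers": 1},
    {"dx": 0,"dy": 0.005,"dz": 0,"rx": 0,"ry": 0,"rz": 0,"fingers": 1},
    {"dx": 0,"dy": 0.005,"dz": 0,"rx": 0,"ry": 0,"rz": 0,"fingers": 1},
    {"dx": 0,"dy": 0.005,"dz": 0,"rx": 0,"ry": 0,"rz": 0,"fingers": 1},
    {"dx": 0,"dy": 0.005,"dz": 0,"rx": 0,"ry": 0,"rz": 0,"fingers": 1},
    {"dx": 0,"dy": 0.005,"dz": 0,"rx": 0,"ry": 0,"rz": 0,"fingers": 1},
    {"dx": 0,"dy": 0,"dz": 0,"rx": 0,"ry": 0,"rz": 0,"fingers": 1},
    {"dx": 0,"dy": 0,"dz": 0,"rx": 0,"ry": 0,"rz": 0,"fingers": 1}
  ]
}}

```text
time_s: 6.2
ee_pos: [538.5, 71.7, 38.7]
ee_rot: [3.133, 0.212, -0.0]
force: [0.1, -2.4, -1.8]
width: 9.9
finger_force: 30.0
```

```bash
cat > m.py <<'E'
from h import *
c=cam("wrist");im=snapshot("wrist");o=observe()
print(o["ee_pos"],o["time_s"])
ey=np.array([-.131,.991,0])
for n,z in(("red",24),("yellow",20),("green",20)):
    for b in blobs(im,n,30): p=ray(c,b[0],z);print(n,b[0],b[1],np.round(p,1),"vy",round((p-[554.8,-44.7,0])@ey,2))
import sys;cv2.imwrite(f"pics/{sys.argv[1]}.png",im[:,:,::-1])
E
python3 m.py w2
```

```text
[538.49474154  71.63220452  38.70291966] 6.25
red [276.6 122.4] [272, 105, 11, 34, 269] [608.5  82.7  24. ] vy 119.2
red [555.5 250.8] [549, 235, 11, 28, 175] [562.4 -74.7  24. ] vy -30.74
yellow [282.9  96.3] [274, 70, 16, 64, 706] [620.8  81.3  20. ] vy 116.19
green [165.  101.8] [155, 71, 20, 63, 934] [610.8 137.3  20. ] vy 173.06
```

View pics/w2.png

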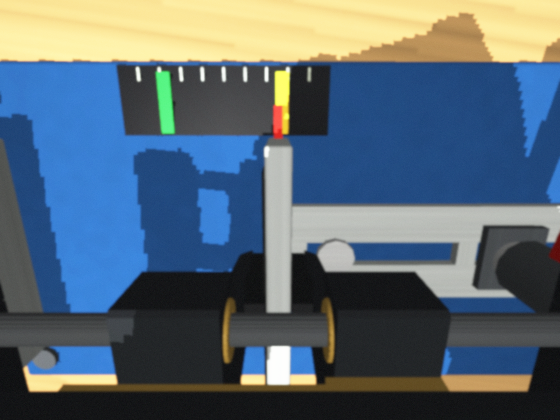

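The pointer tip (column ~277) is on the left half of the yellow bar (~282). I'll measure the offset using only the unobscured rows.

```bash
cat > m2.py <<'E'
from h import *
import sys
c=cam("wrist");im=snapshot("wrist");ex=np.array([.991,.131,0]);ey=np.array([-.131,.991,0]);O=[554.8,-44.7,0]
def v(px,z):p=ray(c,px,z)-O;return round(p@ex,1),round(p@ey,2)
R_=min((b for b in blobs(im,"red",30)),key=lambda b:abs(v(b[0],24)[0]-70)+abs(v(b[0],24)[1]-116))[2]
Y=max((b for b in blobs(im,"yellow",30) if abs(v(b[0],20)[1]-116)<15),key=lambda b:b[1][4])[2]
G=max((b for b in blobs(im,"green",30)if abs(v(b[0],20)[1]-173)<15),key=lambda b:b[1][4])[2]
r0=np.nonzero(R_)[0].min()
for n,M,z in(("P",R_,24),("Y",Y,20),("G",G,20)):
    rr=np.unique(np.nonzero(M)[0])
    if n!="P": rr=rr[rr<r0-1]
    for r in rr[2:-2:max(1,len(rr)//5)]:
        x=np.nonzero(M[r])[0];print(n,r,x.min(),x.max(),v((x.mean(),r),z))
E
python3 m2.py
```

```text
P 107 273 280 (np.float64(76.9), np.float64(119.23))
P 113 273 280 (np.float64(74.2), np.float64(119.23))
P 119 273 280 (np.float64(71.5), np.float64(119.23))
P 125 273 280 (np.float64(68.7), np.float64(119.23))
P 131 272 280 (np.float64(65.9), np.float64(119.47))
Y 72 275 285 (np.float64(92.7), np.float64(117.6))
Y 78 275 288 (np.float64(90.1), np.float64(116.88))
Y 84 275 289 (np.float64(87.5), np.float64(116.63))
Y 90 275 289 (np.float64(84.8), np.float64(116.61))
Y 96 275 289 (np.float64(82.1), np.float64(116.6))
G 73 155 170 (np.float64(92.2), np.float64(172.99))
G 79 156 170 (np.float64(89.6), np.float64(173.01))
G 85 156 171 (np.float64(86.9), np.float64(173.03))
G 91 157 171 (np.float64(84.2), np.float64(173.06))
G 97 157 172 (np.float64(81.5), np.float64(173.08))
```

>>> {"fn": "jog_arm", "kwargs": {
  "targets": [
    {"dx": 0,"dy": 0.0013,"dz": 0,"rx": 0,"ry": 0,"rz": 0,"fingers": 1},
    {"dx": 0,"dy": 0.0013,"dz": 0,"rx": 0,"ry": 0,"rz": 0,"fingers": 1},
    {"dx": 0,"dy": 0,"dz": 0,"rx": 0,"ry": 0,"rz": 0,"fingers": 1},
    {"dx": 0,"dy": 0,"dz": 0,"rx": 0,"ry": 0,"rz": 0,"fingers": 1}
  ]
}}

```text
time_s: 6.8
ee_pos: [538.5, 71.1, 38.7]
ee_rot: [-3.134, -0.214, 0.0]
force: [-0.6, 3.1, -1.2]
width: 9.7
finger_force: 30.0
```

```bash
python3 m2.py; python3 m.py w3|head -2
```

```text
P 107 273 281 (np.float64(76.9), np.float64(118.67))
P 113 273 281 (np.float64(74.2), np.float64(118.66))
P 119 273 280 (np.float64(71.4), np.float64(118.89))
P 125 273 281 (np.float64(68.7), np.float64(118.65))
P 131 273 281 (np.float64(65.9), np.float64(118.64))
Y 72 274 285 (np.float64(92.7), np.float64(117.54))
Y 78 274 289 (np.float64(90.1), np.float64(116.58))
Y 84 274 289 (np.float64(87.4), np.float64(116.57))
Y 90 274 288 (np.float64(84.7), np.float64(116.79))
Y 96 274 288 (np.float64(82.0), np.float64(116.77))
G 72 155 169 (np.float64(92.5), np.float64(172.79))
G 78 155 170 (np.float64(89.9), np.float64(172.94))
G 84 156 170 (np.float64(87.2), np.float64(172.96))
G 90 156 170 (np.float64(84.6), np.float64(173.22))
G 96 157 171 (np.float64(81.9), np.float64(173.0))
[538.59039665  70.87437088  38.6920923 ] 6.9
red [277.1 122.3] [273, 106, 10, 33, 277] [608.6  81.9  24. ] vy 118.43
```

>>> {"fn": "jog_arm", "kwargs": {
  "targets": [
    {"dx": 0,"dy": 0.001,"dz": 0,"rx": 0,"ry": 0,"rz": 0,"fingers": 1},
    {"dx": 0,"dy": 0.001,"dz": 0,"rx": 0,"ry": 0,"rz": 0,"fingers": 1},
    {"dx": 0,"dy": 0,"dz": 0,"rx": 0,"ry": 0,"rz": 0,"fingers": 1},
    {"dx": 0,"dy": 0,"dz": 0,"rx": 0,"ry": 0,"rz": 0,"fingers": 1},
    {"dx": 0,"dy": 0,"dz": 0,"rx": 0,"ry": 0,"rz": 0,"fingers": 1}
  ]
}}

```text
time_s: 7.52
ee_pos: [539.0, 68.1, 38.7]
ee_rot: [3.134, 0.213, -0.0]
force: [-0.3, 1.7, -2.1]
width: 9.5
finger_force: 30.0
```

```bash
python3 m2.py|head -10
```

```text
P 107 276 283 (np.float64(77.0), np.float64(114.3))
P 113 276 283 (np.float64(74.3), np.float64(114.29))
P 119 276 284 (np.float64(71.5), np.float64(114.04))
P 125 276 283 (np.float64(68.7), np.float64(114.27))
P 131 276 283 (np.float64(65.9), np.float64(114.26))
Y 73 267 279 (np.float64(92.3), np.float64(117.4))
Y 79 267 281 (np.float64(89.7), np.float64(116.93))
Y 85 267 281 (np.float64(87.0), np.float64(116.93))
Y 91 267 281 (np.float64(84.4), np.float64(116.94))
Y 97 267 281 (np.float64(81.7), np.float64(116.94))
```

>>> {"fn": "jog_arm", "kwargs": {
  "targets": [
    {"dx": 0,"dy": -0.001,"dz": 0,"rx": 0,"ry": 0,"rz": 0,"fingers": 1},
    {"dx": 0,"dy": -0.001,"dz": 0,"rx": 0,"ry": 0,"rz": 0,"fingers": 1},
    {"dx": 0,"dy": 0,"dz": 0,"rx": 0,"ry": 0,"rz": 0,"fingers": 1},
    {"dx": 0,"dy": 0,"dz": 0,"rx": 0,"ry": 0,"rz": 0,"fingers": 1},
    {"dx": 0,"dy": 0,"dz": 0,"rx": 0,"ry": 0,"rz": 0,"fingers": 1}
  ]
}}

```text
time_s: 8.2
ee_pos: [538.6, 70.1, 38.7]
ee_rot: [3.134, 0.213, -0.0]
force: [0.9, -4.0, -1.0]
width: 9.8
finger_force: 30.0
```

```bash
python3 m2.py|head -10
```

```text
P 109 276 280 (np.float64(76.0), np.float64(117.04))
P 115 276 281 (np.float64(73.2), np.float64(116.8))
P 121 276 281 (np.float64(70.5), np.float64(116.79))
P 127 276 281 (np.float64(67.7), np.float64(116.78))
P 133 275 281 (np.float64(64.9), np.float64(117.02))
Y 72 271 282 (np.float64(92.7), np.float64(117.79))
Y 79 272 286 (np.float64(89.6), np.float64(116.6))
Y 86 272 286 (np.float64(86.5), np.float64(116.59))
Y 93 272 286 (np.float64(83.4), np.float64(116.58))
Y 100 271 285 (np.float64(80.2), np.float64(117.05))
```

>>> {"fn": "jog_arm", "kwargs": {
  "targets": [
    {"dx": 0,"dy": 0.0007,"dz": 0,"rx": 0,"ry": 0,"rz": 0,"fingers": 1},
    {"dx": 0,"dy": 0,"dz": 0,"rx": 0,"ry": 0,"rz": 0,"fingers": 1},
    {"dx": 0,"dy": 0,"dz": 0,"rx": 0,"ry": 0,"rz": 0,"fingers": 1}
  ]
}}

```text
time_s: 8.62
ee_pos: [538.6, 70.2, 38.7]
ee_rot: [-3.134, -0.214, 0.0]
force: [-0.3, -0.4, -0.8]
width: 9.8
finger_force: 30.0
```

```bash
python3 m2.py|sed -n '2,4p;8,10p'
```

```text
P 115 276 281 (np.float64(73.2), np.float64(116.92))
P 121 276 281 (np.float64(70.5), np.float64(116.91))
P 127 276 281 (np.float64(67.7), np.float64(116.9))
Y 86 272 286 (np.float64(86.5), np.float64(116.73))
Y 93 272 286 (np.float64(83.4), np.float64(116.71))
Y 100 272 286 (np.float64(80.2), np.float64(116.7))
```

>>> {"fn": "jog_arm", "kwargs": {
  "targets": [
    {"dx": 0,"dy": 0,"dz": 0,"rx": 0,"ry": 0,"rz": 0,"fingers": 0.8},
    {"dx": 0,"dy": 0,"dz": 0,"rx": 0,"ry": 0,"rz": 0,"fingers": 0.6},
    {"dx": 0,"dy": 0,"dz": 0,"rx": 0,"ry": 0,"rz": 0,"fingers": 0.5},
    {"dx": 0,"dy": 0,"dz": 0,"rx": 0,"ry": 0,"rz": 0,"fingers": 0.5},
    {"dx": 0,"dy": 0,"dz": 0,"rx": 0,"ry": 0,"rz": 0,"fingers": 0.5},
    {"dx": 0,"dy": 0,"dz": -0.02,"rx": 0,"ry": 0,"rz": 0,"fingers": 0.5},
    {"dx": 0,"dy": 0,"dz": -0.04,"rx": 0,"ry": 0,"rz": 0,"fingers": 0.5},
    {"dx": 0,"dy": 0,"dz": -0.04,"rx": 0,"ry": 0,"rz": 0,"fingers": 0.5},
    {"dx": 0,"dy": 0,"dz": -0.03,"rx": 0,"ry": 0,"rz": 0,"fingers": 0.5},
    {"dx": 0,"dy": 0,"dz": 0,"rx": 0,"ry": 0,"rz": 0,"fingers": 0.5},
    {"dx": 0,"dy": 0,"dz": 0,"rx": 0,"ry": 0,"rz": 0,"fingers": 0.5}
  ]
}}

```text
time_s: 10.05
ee_pos: [538.2, 69.5, 168.0]
ee_rot: [3.134, 0.213, -0.002]
force: [0.3, -0.2, -1.0]
width: 44.5
finger_force: 0.0
```

```bash
python3 m2.py|sed 's/np.float64//g'
cat >> h.py <<'E'
def lever():
    "lever line in world from the top camera: red blob's long axis at its upper face"
    im=snapshot("top");c=cam("top");b=max((b for b in blobs(im,"red",40) if 180<b[0][0]<340 and 140<b[0][1]<260),key=lambda b:b[1][4])
    r,q=np.nonzero(b[2]);P=np.array([ray(c,(x,y),70)[:2] for x,y in zip(q,r)]);m=P.mean(0);d=np.linalg.svd(P-m)[2][0]
    if d@(m-[555,-45])<0:d=-d
    return m,d,np.arctan2(d[1],d[0]),((P-m)@d).min(),((P-m)@d).max()
E
python3 -c "
from h import *;print(lever())"; python3 m.py w4
```

```text
P 114 276 278 ((74.3), (117.4))
P 117 276 278 ((71.8), (117.39))
P 120 276 278 ((69.3), (117.39))
P 123 276 278 ((66.8), (117.39))
P 126 275 280 ((64.3), (116.95))
Y 93 274 282 ((91.5), (116.58))
Y 97 274 282 ((88.3), (116.58))
Y 101 274 282 ((85.0), (116.57))
Y 105 274 282 ((81.8), (116.56))
G 93 208 216 ((91.4), (172.99))
G 97 209 217 ((88.1), (172.31))
G 101 209 217 ((84.9), (172.48))
G 105 209 217 ((81.6), (172.66))
(array([609.93325058, -47.68164657]), array([ 0.99931564, -0.03698998]), np.float64(-0.036998425027130646), np.float64(-42.11001243251587), np.float64(43.517480981435156))
[537.92747302  69.52746831 167.45098138] 10.2
red [449.7 137.8] [419, 78, 64, 127, 3447] [613.1 -70.7  24. ] vy -33.4
red [277.1 120.4] [275, 111, 6, 17, 54] [607.4  80.7  24. ] vy 117.37
yellow [277.9 100.7] [273, 90, 10, 25, 184] [623.6  82.2  20. ] vy 116.73
green [213.  107.5] [208, 90, 11, 36, 303] [610.6 137.   20. ] vy 172.73
```

View pics/w4.png

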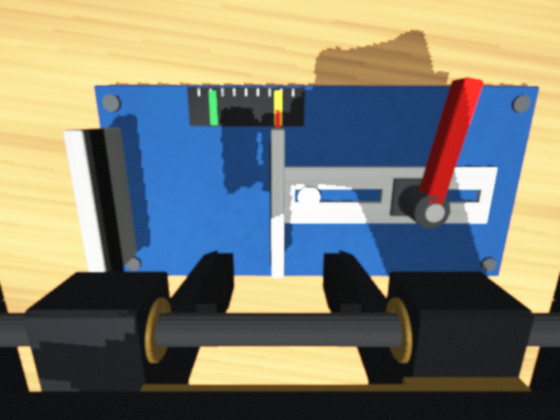

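The jaw stayed put after release. The pointer (277,120) sits on the yellow mark (278,101), within about 0.5 mm. Next I position the closed fingers beside the lever's end on its +y side.

>>> {"fn": "jog_arm", "kwargs": {
  "targets": [
    {"dx": 0,"dy": 0,"dz": 0,"rx": 0,"ry": 0,"rz": -0.174,"fingers": 1},
    {"dx": 0,"dy": 0,"dz": 0,"rx": 0,"ry": 0,"rz": -0.174,"fingers": 1},
    {"dx": 0,"dy": 0,"dz": 0,"rx": 0,"ry": 0,"rz": -0.174,"fingers": 1},
    {"dx": 0,"dy": 0,"dz": 0,"rx": 0,"ry": 0,"rz": -0.174,"fingers": 1},
    {"dx": 0,"dy": 0,"dz": 0,"rx": 0,"ry": 0,"rz": -0.174,"fingers": 1},
    {"dx": 0,"dy": 0,"dz": 0,"rx": 0,"ry": 0,"rz": -0.174,"fingers": 1},
    {"dx": 0,"dy": 0,"dz": 0,"rx": 0,"ry": 0,"rz": -0.174,"fingers": 1},
    {"dx": 0,"dy": 0,"dz": 0,"rx": 0,"ry": 0,"rz": -0.174,"fingers": 1},
    {"dx": -0.0224,"dy": 0.027,"dz": 0.004,"rx": 0,"ry": 0,"rz": 0,"fingers": 1},
    {"dx": -0.0224,"dy": 0.027,"dz": 0.004,"rx": 0,"ry": 0,"rz": 0,"fingers": 1},
    {"dx": -0.0224,"dy": 0.027,"dz": 0.004,"rx": 0,"ry": 0,"rz": 0,"fingers": 1},
    {"dx": -0.0224,"dy": 0.027,"dz": 0.004,"rx": 0,"ry": 0,"rz": 0,"fingers": 1},
    {"dx": 0,"dy": 0,"dz": 0,"rx": 0,"ry": 0,"rz": 0,"fingers": 1},
    {"dx": 0,"dy": 0,"dz": 0,"rx": 0,"ry": 0,"rz": 0,"fingers": 1}
  ]
}}

```text
time_s: 11.95
ee_pos: [641.9, -23.4, 151.9]
ee_rot: [-2.266, -2.173, 0.001]
force: [-0.5, 0.1, 0.3]
width: 0.7
finger_force: 0.0
```

Run:
```python
from h import *
o=observe();x=R.from_rotvec(o["ee_rot"]).as_matrix();print(o["ee_pos"],np.arctan2(x[1,0],x[0,0]),x[:,2],o["joint_positions"])
cv2.imwrite("pics/w5.png",snapshot("wrist")[:,:,::-1])
```

```text
[641.8812349  -23.43300739 151.87800573] 1.5286114981672667 [-1.80246715e-03  9.37867956e-04 -9.99997936e-01] [ 0.30726937  0.6762405  -0.50086688  1.6027443   0.37389456  0.96129521
 -0.35991503]
```

View pics/w5.png

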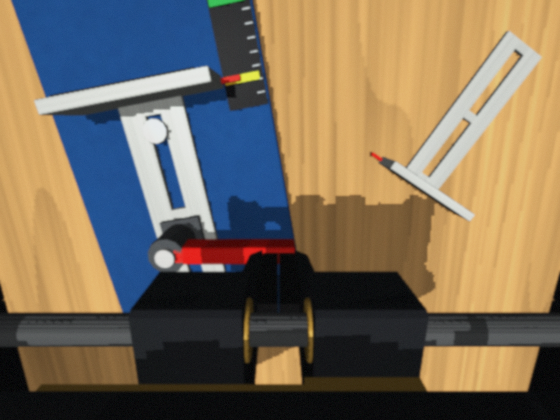

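The fingertips (~(280,255)) hang just behind the red lever's outer end (rows 240–262). The pointer is still at the yellow mark. Now descend and approach.

>>> {"fn": "jog_arm", "kwargs": {
  "targets": [
    {"dx": 0,"dy": 0,"dz": 0.025,"rx": 0,"ry": 0,"rz": 0,"fingers": 1},
    {"dx": 0,"dy": 0,"dz": 0.025,"rx": 0,"ry": 0,"rz": 0,"fingers": 1},
    {"dx": 0,"dy": 0,"dz": 0.025,"rx": 0,"ry": 0,"rz": 0,"fingers": 1},
    {"dx": 0,"dy": 0,"dz": 0.025,"rx": 0,"ry": 0,"rz": 0,"fingers": 1},
    {"dx": 0,"dy": 0,"dz": 0,"rx": 0,"ry": 0,"rz": 0,"fingers": 1},
    {"dx": -0.004,"dy": 0,"dz": 0,"rx": 0,"ry": 0,"rz": 0,"fingers": 1},
    {"dx": -0.004,"dy": 0,"dz": 0,"rx": 0,"ry": 0,"rz": 0,"fingers": 1},
    {"dx": -0.003,"dy": 0,"dz": 0,"rx": 0,"ry": 0,"rz": 0,"fingers": 1},
    {"dx": -0.004,"dy": 0.0006,"dz": 0,"rx": 0,"ry": 0,"rz": 0.05,"fingers": 1},
    {"dx": -0.0042,"dy": 0.0006,"dz": 0,"rx": 0,"ry": 0,"rz": 0.05,"fingers": 1},
    {"dx": -0.0042,"dy": 0.0006,"dz": 0,"rx": 0,"ry": 0,"rz": 0.05,"fingers": 1},
    {"dx": -0.0042,"dy": 0.0006,"dz": 0,"rx": 0,"ry": 0,"rz": 0.05,"fingers": 1},
    {"dx": 0,"dy": 0,"dz": 0,"rx": 0,"ry": 0,"rz": 0,"fingers": 1}
  ]
}}

```text
time_s: 13.62
ee_pos: [642.8, -53.2, 52.6]
ee_rot: [2.475, 1.934, -0.001]
force: [2.0, 1.6, 0.7]
width: 0.6
finger_force: 1.1
```

```bash
cat > s.py <<'E'
from h import *
o=observe();x=R.from_rotvec(o["ee_rot"]).as_matrix();p=o["ee_pos"];q=x.T@(p-[556,-45.5,p[2]])
print("t",o["time_s"],"pos",p.round(1),"yaw",np.arctan2(x[1,0],x[0,0]).round(3),"radial,offset",q[1].round(1),q[0].round(1),"F tool",(x.T@o["force"]).round(1))
a=lever();print("lever world",a[2].round(3),"angle",(0.132-a[2]).round(3),a[0])
E
python3 s.py
```

```text
t 13.625 pos [642.8 -53.2  52.6] yaw 1.326 radial,offset 86.0 13.6 F tool [ 2.   1.5 -0.7]Traceback (most recent call last):
  File "s.py", line 4, in <module>
    a=lever();print("lever world",a[2].round(3),"angle",(0.132-a[2]).round(3),a[0])
  File "h.py", line 20, in lever
    im=snapshot("top");c=cam("top");b=max((b for b in blobs(im,"red",40) if 180<b[0][0]<340 and 140<b[0][1]<260),key=lambda b:b[1][4])
                                      ~~~^^^^^^^^^^^^^^^^^^^^^^^^^^^^^^^^^^^^^^^^^^^^^^^^^^^^^^^^^^^^^^^^^^^^^^^^^^^^^^^^^^^^^^^^^^^^^
ValueError: max() iterable argument is empty
```

```bash
sed -i '$d' s.py; sed -i 's/^o=obs/o=obs/' s.py; cat s.py | tail -1 | cut -c1-40
```

```text
print("t",o["time_s"],"pos",p.round(1),"
```

>>> {"fn": "jog_arm", "kwargs": {
  "targets": [
    {"dx": -0.0042,"dy": 0.0006,"dz": 0,"rx": 0,"ry": 0,"rz": 0.05,"fingers": 1},
    {"dx": -0.0042,"dy": 0.0006,"dz": 0,"rx": 0,"ry": 0,"rz": 0.05,"fingers": 1},
    {"dx": -0.0042,"dy": 0.0006,"dz": 0,"rx": 0,"ry": 0,"rz": 0.05,"fingers": 1},
    {"dx": -0.0042,"dy": 0.0006,"dz": 0,"rx": 0,"ry": 0,"rz": 0.05,"fingers": 1},
    {"dx": -0.0042,"dy": 0.0006,"dz": 0,"rx": 0,"ry": 0,"rz": 0.05,"fingers": 1},
    {"dx": -0.0042,"dy": 0.0006,"dz": 0,"rx": 0,"ry": 0,"rz": 0.05,"fingers": 1}
  ]
}}

```text
time_s: 14.42
ee_pos: [636.8, -77.3, 52.5]
ee_rot: [-2.738, -1.54, 0.001]
force: [2.8, 2.7, -2.0]
width: 0.5
finger_force: 2.0
```

```bash
python3 s.py
```

```text
t 14.425 pos [636.8 -77.3  52.5] yaw 1.024 radial,offset 85.5 14.8 F tool [3.8 1.  2. ]
```

>>> {"fn": "jog_arm", "kwargs": {
  "targets": [
    {"dx": -0.0042,"dy": 0.0006,"dz": 0,"rx": 0,"ry": 0,"rz": 0.05,"fingers": 1},
    {"dx": -0.0042,"dy": 0.0006,"dz": 0,"rx": 0,"ry": 0,"rz": 0.05,"fingers": 1},
    {"dx": -0.0042,"dy": 0.0006,"dz": 0,"rx": 0,"ry": 0,"rz": 0.05,"fingers": 1},
    {"dx": -0.0042,"dy": 0.0006,"dz": 0,"rx": 0,"ry": 0,"rz": 0.05,"fingers": 1}
  ]
}}

```text
time_s: 14.92
ee_pos: [629.9, -91.2, 52.7]
ee_rot: [-2.878, -1.259, -0.003]
force: [5.1, 4.8, -6.4]
width: 0.6
finger_force: 3.7
```

```bash
python3 s.py
```

```text
t 14.925 pos [629.9 -91.2  52.7] yaw 0.825 radial,offset 85.3 16.6 F tool [6.9 0.5 6.4]
```

>>> {"fn": "jog_arm", "kwargs": {
  "targets": [
    {"dx": -0.0042,"dy": 0.0006,"dz": 0,"rx": 0,"ry": 0,"rz": 0.05,"fingers": 1},
    {"dx": -0.0042,"dy": 0.0006,"dz": 0,"rx": 0,"ry": 0,"rz": 0.05,"fingers": 1},
    {"dx": 0,"dy": 0,"dz": 0,"rx": 0,"ry": 0,"rz": 0,"fingers": 1}
  ]
}}

```text
time_s: 15.3
ee_pos: [625.4, -97.9, 52.9]
ee_rot: [-2.937, -1.116, -0.004]
force: [5.8, 4.6, -5.8]
width: 0.4
finger_force: 3.8
```

```bash
python3 s.py
```

```text
t 15.3 pos [625.4 -97.9  52.9] yaw 0.726 radial,offset 85.3 17.1 F tool [7.3 0.4 5.9]
```

>>> {"fn": "jog_arm", "kwargs": {
  "targets": [
    {"dx": -0.0042,"dy": 0.0006,"dz": 0,"rx": 0,"ry": 0,"rz": 0.05,"fingers": 1},
    {"dx": -0.0042,"dy": 0.0006,"dz": 0,"rx": 0,"ry": 0,"rz": 0.05,"fingers": 1},
    {"dx": 0,"dy": 0,"dz": 0,"rx": 0,"ry": 0,"rz": 0,"fingers": 1}
  ]
}}

```text
time_s: 15.68
ee_pos: [620.3, -104.1, 53.0]
ee_rot: [-2.989, -0.968, -0.006]
force: [6.9, 3.9, -6.1]
width: 0.5
finger_force: 4.3
```

```bash
python3 s.py
```

```text
t 15.675 pos [ 620.3 -104.1   53. ] yaw 0.626 radial,offset 85.1 17.7 F tool [7.9 0.9 6.2]
```

>>> {"fn": "jog_arm", "kwargs": {
  "targets": [
    {"dx": -0.0042,"dy": 0.0006,"dz": 0,"rx": 0,"ry": 0,"rz": 0.05,"fingers": 1},
    {"dx": -0.0042,"dy": 0.0006,"dz": 0,"rx": 0,"ry": 0,"rz": 0.05,"fingers": 1},
    {"dx": 0,"dy": 0,"dz": 0,"rx": 0,"ry": 0,"rz": 0,"fingers": 1}
  ]
}}

```text
time_s: 16.05
ee_pos: [614.6, -109.8, 53.1]
ee_rot: [-3.033, -0.818, -0.007]
force: [8.3, 4.8, -6.3]
width: 0.5
finger_force: 4.8
```

```bash
python3 s.py;python3 m2.py|sed 's/np.float64//g'; python3 m.py w6
```

```text
t 16.05 pos [ 614.6 -109.8   53.1] yaw 0.527 radial,offset 85.0 18.3 F tool [9.6 0.  6.3]
[ 614.56142851 -109.81340188   53.12552416] 16.15
red [128.8 303.5] [118, 294, 23, 19, 202] [536.9 -48.   24. ] vy -0.97Traceback (most recent call last):
  File "m2.py", line 6, in <module>
    Y=max((b for b in blobs(im,"yellow",30) if abs(v(b[0],20)[1]-116)<15),key=lambda b:b[1][4])[2]
      ~~~^^^^^^^^^^^^^^^^^^^^^^^^^^^^^^^^^^^^^^^^^^^^^^^^^^^^^^^^^^^^^^^^^^^^^^^^^^^^^^^^^^^^^^
ValueError: max() iterable argument is empty
```

View pics/w6.png

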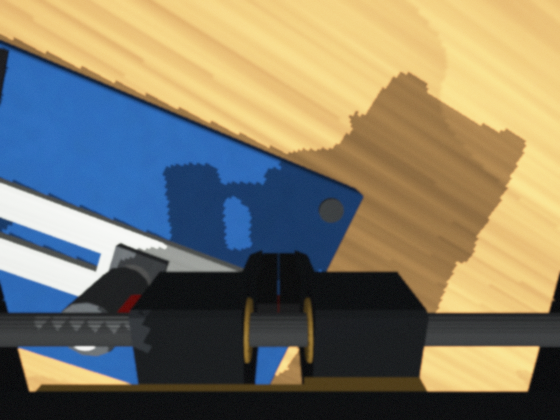

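At 9.6 N it is in the firm range. A touch more, then back off and rise.

>>> {"fn": "jog_arm", "kwargs": {
  "targets": [
    {"dx": -0.0025,"dy": 0.0004,"dz": 0,"rx": 0,"ry": 0,"rz": 0.03,"fingers": 1},
    {"dx": 0,"dy": 0,"dz": 0,"rx": 0,"ry": 0,"rz": 0,"fingers": 1},
    {"dx": 0,"dy": 0,"dz": 0,"rx": 0,"ry": 0,"rz": 0,"fingers": 1}
  ]
}}

```text
time_s: 16.52
ee_pos: [613.1, -111.2, 53.2]
ee_rot: [-3.045, -0.773, -0.009]
force: [9.3, 4.0, -6.4]
width: 0.3
finger_force: 5.2
```

```bash
python3 s.py
```

```text
t 16.525 pos [ 613.1 -111.2   53.2] yaw 0.498 radial,offset 85.0 18.8 F tool [10.1  0.9  6.5]
```

>>> {"fn": "jog_arm", "kwargs": {
  "targets": [
    {"dx": 0.003,"dy": 0,"dz": 0,"rx": 0,"ry": 0,"rz": 0,"fingers": 1},
    {"dx": 0.008,"dy": 0,"dz": 0,"rx": 0,"ry": 0,"rz": 0,"fingers": 1},
    {"dx": 0.012,"dy": 0,"dz": 0,"rx": 0,"ry": 0,"rz": 0,"fingers": 1},
    {"dx": 0.005,"dy": 0,"dz": -0.01,"rx": 0,"ry": 0,"rz": 0,"fingers": 1},
    {"dx": 0,"dy": 0,"dz": -0.04,"rx": 0,"ry": 0,"rz": 0,"fingers": 1},
    {"dx": 0,"dy": 0,"dz": -0.04,"rx": 0,"ry": 0,"rz": 0,"fingers": 1},
    {"dx": 0,"dy": 0,"dz": -0.05,"rx": 0,"ry": 0,"rz": 0,"fingers": 1},
    {"dx": 0,"dy": -0.03,"dz": -0.04,"rx": 0,"ry": 0,"rz": -0.18,"fingers": 1},
    {"dx": 0,"dy": -0.03,"dz": 0,"rx": 0,"ry": 0,"rz": -0.18,"fingers": 1},
    {"dx": 0,"dy": -0.03,"dz": 0,"rx": 0,"ry": 0,"rz": -0.18,"fingers": 1},
    {"dx": 0,"dy": -0.03,"dz": 0,"rx": 0,"ry": 0,"rz": -0.18,"fingers": 1},
    {"dx": 0,"dy": 0,"dz": 0,"rx": 0,"ry": 0,"rz": 0,"fingers": 1},
    {"dx": 0,"dy": 0,"dz": 0,"rx": 0,"ry": 0,"rz": 0,"fingers": 1}
  ]
}}

```text
time_s: 18.15
ee_pos: [553.9, -16.0, 233.2]
ee_rot: [2.579, 1.792, -0.0]
force: [0.6, -1.1, -0.3]
width: 0.0
finger_force: 0.0
```

```bash
python3 s.py; python3 m2.py|sed 's/np.float64//g'; python3 m.py w7
```

```text
t 18.15 pos [553.9 -16.  233.2] yaw 1.214 radial,offset -12.3 26.9 F tool [-0.8  0.9  0.3]
P 220 306 312 ((15.7), (-23.76))
P 229 298 333 ((17.5), (-37.14))
P 238 313 355 ((31.7), (-57.36))
P 247 336 375 ((49.3), (-79.6))
P 256 358 378 ((57.7), (-97.16))
Y 69 308 315 ((90.2), (119.01))
Y 72 302 315 ((86.2), (117.92))
Y 75 302 314 ((84.5), (115.6))
Y 78 303 308 ((81.0), (114.25))
G 14 283 288 ((89.8), (175.59))
G 18 277 291 ((86.9), (173.2))
G 22 270 286 ((80.1), (172.89))
G 26 264 279 ((72.7), (172.81))
G 30 265 273 ((68.9), (170.86))
[554.09388044 -15.77984181 232.87556694] 18.25
red [296.1  79.5] [292, 76, 9, 8, 32] [610.3  81.   24. ] vy 117.34
red [338.9 240.2] [298, 218, 82, 45, 1306] [ 598.5 -101.9   24. ] vy -62.39
yellow [308.1  73.7] [300, 67, 17, 16, 139] [624.1  82.3  20. ] vy 116.74
green [277.2  22.7] [263, 13, 29, 21, 264] [610.7 137.   20. ] vy 172.78
```

View pics/w7.png

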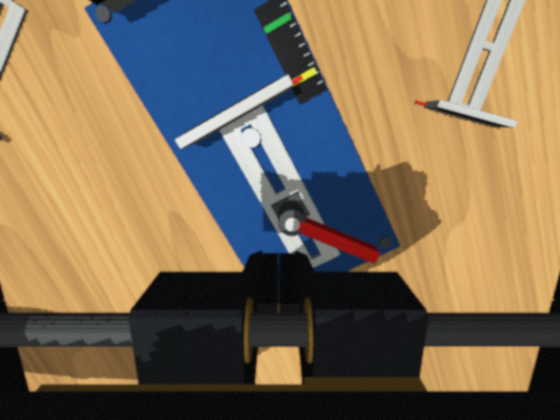

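The pointer (296,80) is still in line with the yellow bar (308,74): 117.3 against 116.7 mm, unchanged by clamping. The lever stays tight and the robot is clear of everything. Handing in.

```bash
python3 -c "
from station import *;print(finish_job())"
```

```text
the job is handed in; nothing more can be done
None
```

The jaw's pointer is on the yellow mark to within about 0.6 mm, and the lever was tightened clockwise to about 10 N. The arm touches nothing and the bench items were not touched; the job was handed in at about 18 s on the robot's clock.

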